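# Take the hot bun from under the cover with the tongs

## Task

A hot bun waits under the clear cover on the round mint board. Lift the cover off by its knob and stand it upright in the middle of the cork mat, then pick up the tongs, close them on the bun and lift it well clear, 12 to 15 cm up from the counter, above the board. Finish while still holding the bun up in the tongs, without moving; never touch the bun with the robot itself, and do not push the apple, butter, honey jar or small white cup about.

Things in the scene. Friction and masses are not known exactly. Their poses are not given: they have to be found in the camera images.
- plate: fixed round mint-green serving board, 150 mm across, top 12 mm above the counter; origin at the centre of its underside, z up
- bun: loose round brown bread roll, hard, 50 mm across (straight side from 6 to 28 mm above its underside), 38 mm high, about 45 g, on the board up to 9 mm off its centre in x and in y; origin at the centre of its underside, z up
- cover: loose square clear box-shaped cover, open below, 110 x 110 x 72 mm outside, walls 4 mm, about 220 g, mint edge line and on the middle of its top an upright round mint knob 28 mm across and 36 mm high (top of the knob 108 mm above the lower rim); origin at the centre of its lower rim, z up, x and y parallel to its sides
- cover_knob (a point): point on the knob's axis 24 mm above the cover's top (12 mm below the knob's top)
- mat: fixed square cork mat, 150 x 150 x 4 mm, flat on the counter, to one side of the board (the tongs lie on the other side); origin at the centre of its underside
- tongs: loose steel spring tongs, mint tips, mint block at the hinge, 0.12 kg, lying on the edges of their two upright strips (24 mm high, 4 mm thick): they open sideways. Origin midway between the arms on the underside, centre of mass within 10 mm; x towards the tips (hinged end x = -113 mm, tips end +126), y to the left arm, z up
- tongs_grip (a point): where to grip the tongs: above their origin, 12 mm over the underside. At rest 66 mm over the backs of the arms here and about 100 mm between the tips; squeezed here to 56 mm over the backs to carry them open, the tips are about 80 mm apart; squeezed fully, the tips meet
- tongs_bite (a point): point midway between the two tips' flat inner faces (each about 35 mm long, 24 mm high, with a 5 mm lip inwards at the very end), at x = +105 mm in the tongs' frame, 12 mm above their underside; bring it to the bun's axis
- tong_left (a joint): how far each arm of the tongs is squeezed (the right arm moves the same): 0 open as at rest, 0.13 rad closed on the bun (40 mm over the backs at the grip point), the arms' grip faces are parallel at 0.07, 0.24 fully shut. A spring opens them: about 3.5 N of finger force at 0, 10 N at 0.13
- apple: bystander: the green apple that stands on the counter, 74 mm across, 69 mm high, at the outer left or right; origin at the centre of its underside
- butter: bystander: wrapped stick of butter 120 x 32 x 32 mm, lying at the other outer side; origin at the centre of its underside, x along it
- honey: bystander: small amber jar with mint lid, 52 mm across, 59 mm high, beyond the board to its left or right; origin at the centre of its underside
- ramekin: bystander: small white open cup, 60 mm across, 40 mm high, beyond the board to its other side; origin at the centre of its underside

How it is judged:
By the outcome, as a careful person would: the job done as asked, in the order asked, and still so for the second after the job is handed in, while the arm keeps its last pose, push and grip.
It also fails if it takes over 64 s, if anything falls off the work surface, if the arm or the gripper's body presses on something with over 40 N, if the wrist force passes 120 N, or if a joint passes its speed limit or range.

## Robot

A 7-joint arm with a two-finger parallel gripper is mounted at the origin on the work surface. World frame = base frame: x ahead of the robot, y to its left, z up, the work surface at z = 0. Lengths are in m, angles in rad, forces in N, time in s.
With the tool pointing down it reaches from about 0.35 to 0.775 m from the base axis. Payload 3.1 kg.
Tool frame: the origin (TCP) lies at the very end of the fingers, on their centre line; the grasp point (between the pads) lies 19 mm behind it (arm.pinch_z is the distance from the TCP to the grasp point, in m); z points along the fingers, y is the line along which they close (so a half turn about z gives the same grasp; the last joint's range is limited). The gripper opens to 85 mm and grips with 20 to 120 N. Pads are 22 mm wide; open, the fingers measure 114 mm over their backs; the gripper's body (76 mm by 85 mm) begins 54 mm behind the grasp point. The pads swing forward as they close: fully open they stand 13 mm farther back than shut.
Start: joints at [1.092, 0.311, 0.014, 1.512, -0.004, 1.319, -0.027], TCP at [0.233, -0.498, 0.231] pointing down, gripper open.
Joint ranges: [-2.7, 2.7], [-0.3, 1.91], [-1.27, 1.3], [0.12, 2.57], [-1.44, 4.58], [0.2, 2.03], [-3.05, 3.05]. Speed limits (rad/s): [2.79, 2.79, 3.14, 3.14, 3.14, 3.14, 3.14].

## Interface

Orientations are given as a unit quaternion [w, x, y, z].
In Python, from plant import arm gives the robot as it stands.
- The arm moves only by the shell command python3 jog.py FILE, which reads ROWS from the file FILE. ROWS is a JSON list of rows, 1 to 5 of them, each an object with the fields d (a list: dx, dy, dz in cm), rotvec (a list: a rotation vector rx, ry, rz in rad), finger_gap (the finger opening in m); a field left out counts as zero (the opening has to be given); each row is the pose to reach, as a shift and turn from the pose commanded when the command began, along the tool's axes at that moment; what a row does not reach only later rows make up. A row lasts 1/10 s, in which the tool goes at most 0.05 m and 0.15 rad, less where a joint would pass 70% of its speed; a pose out of reach is approached as far as the arm can. The fingers move at their own pace and stop on an object; the grip force is fixed at half the most. Time passes only in rows, so rows that do not move let the fingers close. It prints the time, the measured TCP pose, the force, the opening and the grip force at its end. Input that does not fit is refused with a message, and nothing moves.
- arm.sense(): the state, without advancing time (a new reading comes with each control period).
- arm.get_image(name): name is "scene" or "top"; returns a dict with "frame" (420x560x3 uint8, red, green, blue), "fx", "fy", "cx", "cy" (pixels), "k1" (the pictures are not rectified: a ray, as slopes to the right and down, at radius r is drawn at 1 + k1 r^2 times it, then the intrinsics apply), "R" (3x3) and "t" (3): a world point X has camera coordinates R X + t. Camera axes: x right, y down, z forward; pixel columns grow to the right and rows downward; lengths in m; the calibration is good to about 2 mm. A picture is of the moment at which its call begins. There is no depth.
- arm.hand_in(): hands the job in; it is judged then, once.
The state is a dict: "time": time; "q": joint angles; "joint_velocities": joint speeds; "joint_torque": joint torques, N m; "eef_pos": TCP position; "eef_rot": TCP orientation; "wrist_force": force on the tool from outside, world axes, zero at the start; "moment": the same for the moment, N m; "grip_width": finger opening in m; "grip_force": force on a finger pad.
Only numpy, scipy, OpenCV 4.12 (cv2) and the standard library are available. Lean on these libraries where they do the work, as an engineer would, in place of code of your own. Each camera call takes 0.05 s, during which the arm holds its last target. There are 200 camera calls.

## Working session

There is one attempt and no reset: what is moved stays moved. The work goes in short steps, Python scripts to look and compute and a shell command to move; the robot and the scene stay as the last step left them, time stands still between calls to the robot, and variables do not carry over. Pictures are saved under pics/ and viewed, at most 10 in all, crops included, and the job is handed in when it is done.

```bash
ls; mkdir -p pics
cat > h.py <<'E'
import numpy as np, cv2
from plant import arm
def snap(n,f):
    im=arm.get_image(n); cv2.imwrite(f,im["frame"][:,:,::-1]); return im
def ray(im,u,v):
    K=np.array([[im["fx"],0,im["cx"]],[0,im["fy"],im["cy"]],[0,0,1]])
    p=cv2.undistortPoints(np.array([[[u,v]]],float),K,np.array([im["k1"],0,0,0,0]))[0,0]
    # note: model draws ray*(1+k1 r^2) = OpenCV radial k1
    R=np.array(im["R"]);d=R.T@np.array([p[0],p[1],1]); return -R.T@np.array(im["t"]),d
def onz(im,u,v,z):
    o,d=ray(im,u,v); return o+d*(z-o[2])/d[2]
def proj(im,X):
    R=np.array(im["R"]);c=R@np.array(X)+np.array(im["t"]);a,b=c[:2]/c[2];s=1+im["k1"]*(a*a+b*b)
    return np.array([im["fx"]*a*s+im["cx"],im["fy"]*b*s+im["cy"]])
E
python3 - <<'E'
from h import *
for n in("scene","top"):
    im=snap(n,f"pics/{n}0.png"); print(n,im["fx"],im["k1"],-np.array(im["R"]).T@np.array(im["t"]))
print(arm.sense())
E
```

```text
jog.py
pics
plant.py
scene 492.7249131971735 -0.14265288669636475 [ 1.22930751 -0.35569691  0.98206606]
top 480.5409721066615 -0.002832206590258258 [ 0.27385702 -0.0019997   1.51653736]
{'time': 0.1, 'q': array([ 1.09227718,  0.31166193,  0.01397777,  1.51290568, -0.00442026,
        1.31922774, -0.02718208]), 'joint_velocities': array([ 1.33838609e-03, -2.59421058e-03, -1.80443521e-03, -1.63839649e-03,
        5.03985583e-04,  1.68880629e-04, -4.95885362e-05]), 'joint_torque': array([ 7.76199595e-04, -3.80851650e+01,  1.46628516e-01, -2.31244004e+01,
        1.22601836e-02,  8.06106051e-03,  2.76447793e-06]), 'eef_pos': array([ 0.23242574, -0.49773843,  0.23031715]), 'eef_rot': array([-1.05241223e-03,  9.76231467e-01,  2.16727808e-01, -2.67615158e-04]), 'wrist_force': array([-0.72160911, -0.34330874,  0.22542253]), 'moment': array([-0.02675139, -0.01017806, -0.01872989]), 'grip_force': 0.0, 'grip_width': 0.08515747874201121}
```
View pics/top0.png

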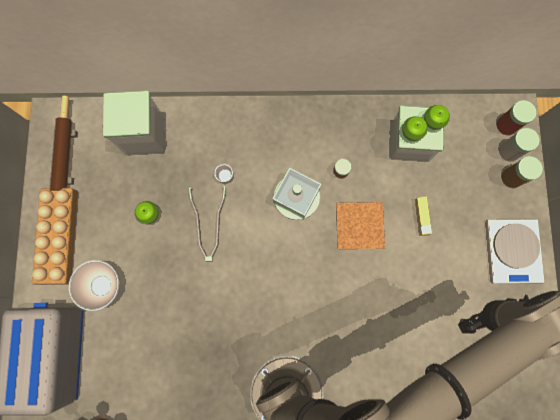

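View pics/scene0.png

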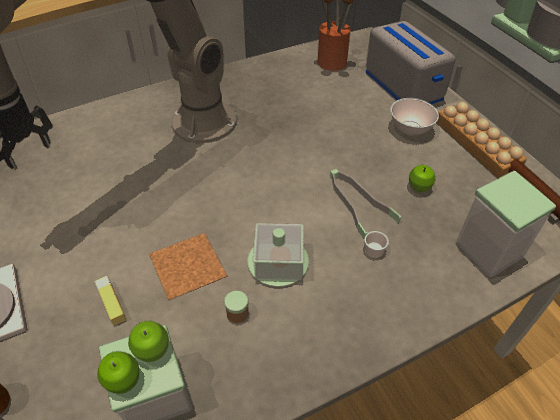

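The top view shows the cover at (297,193), the mat at (360,225), and the tongs with hinge at (208,258) and tips at (192,188) and (225,184). The ramekin at (224,174) sits close to the right tip, and the honey is at (342,168). I'll zoom in and measure.

Run:
```python
from h import *
a=cv2.imread("pics/top0.png")[155:270,180:390]; cv2.imwrite("pics/topc.png",cv2.resize(a,None,fx=3.8,fy=3.8,interpolation=cv2.INTER_CUBIC))
b=cv2.imread("pics/scene0.png")[160:310,230:410]; cv2.imwrite("pics/scenec.png",cv2.resize(b,None,fx=4,fy=4,interpolation=cv2.INTER_CUBIC))
for n in("top","scene"):
    f=cv2.imread(f"pics/{n}0.png");h=cv2.cvtColor(f,cv2.COLOR_BGR2HSV)
    for nm,lo,hi in(("mint",(45,40,90),(80,255,255)),("cork",(5,130,100),(18,255,255)),("green",(35,180,60),(50,255,255))):
        m=cv2.inRange(h,lo,hi);k,l,s,c=cv2.connectedComponentsWithStats(m)
        for i in range(1,k):
            if s[i,4]>5: 
                ys,xs=np.nonzero(l==i); r=cv2.minAreaRect(np.c_[xs,ys].astype(np.float32)); print(n,nm,s[i],c[i].round(1),np.round(r[2],1),np.round(r[0],1),np.round(r[1],1))
```

```text
top mint [143  91   7  32  62] [148.2 105.6] 80.5 [148.4 106.1] [31.6  5.6]
top mint [399 106   8  42  91] [400.6 129.6] 0.0 [402.5 126.5] [ 7. 41.]
top mint [418 110   8   9  36] [421.6 113.4] 15.9 [421.3 113.2] [5.9 8.2]
top mint [147 124   3  10  14] [148.6 128.9] 90.0 [148.  128.5] [9. 2.]
top mint [428 128  13   4  22] [433.1 130.1] 4.8 [433.9 129.9] [12.   2.9]
top mint [104 133  42   4  60] [124.6 134.4] 86.8 [124.5 134.4] [ 1.4 41. ]
top mint [408 141   7   2   8] [410.9 141.9] -0.0 [411.  141.5] [6. 1.]
top mint [409 147   4   2   7] [410.7 147.4] 90.0 [410.5 147.5] [1. 3.]
top mint [414 148   9   1   9] [418. 148.] 180.0 [418. 148.] [8. 0.]
top mint [424 148  14   2  16] [430.  148.8] -0.0 [430.5 148.5] [13.  1.]
top mint [276 183   5   8   9] [277.9 186.6] 26.6 [277.8 186.4] [0.9 8. ]
top cork [  32   97   41  187 1817] [ 56.2 216.3] 4.2 [ 55.7 190.4] [ 34.1 188.1]
top cork [537  97  23  19 230] [546.4 104.1] 87.1 [548.2 106. ] [17.1 22.1]
top cork [  6 102  16  12 121] [ 14.8 105.9] 90.0 [ 13.5 107.5] [11. 15.]
top cork [ 25 102   6  18  91] [ 27.3 109.9] 90.0 [ 27.5 110.
[... 2535 characters left out ...]
519 155   7   7  33] [522.3 158.4] 36.9 [522.5 158.8] [5.4 6.6]
scene cork [510 158   4   4  10] [511.6 159.5] 18.4 [511.8 159.8] [2.5 3.5]
scene cork [ 150  233   77   66 3013] [186.9 265.6] 68.2 [187.8 264.7] [49.8 63.3]
scene cork [ 452  293  108  127 5478] [529.5 377.3] -0.0 [505.5 356. ] [107. 126.]
scene cork [491 294  42  40 530] [508.8 314.7] 42.0 [512.2 308.8] [19.2 48.4]
scene cork [376 381   5   7   7] [377.7 384. ] 56.3 [377.8 384.2] [7.2 0.6]
scene green [409 165  26  26 453] [422.1 176.7] 60.9 [421.9 177.1] [25.  24.5]
scene green [ 129  321   38   40 1054] [146.4 339.9] 26.6 [147. 340.] [35.8 38.5]
scene green [  98  352   41   41 1275] [117.5 371.9] 90.0 [118. 372.] [40. 40.]
```

View pics/topc.png

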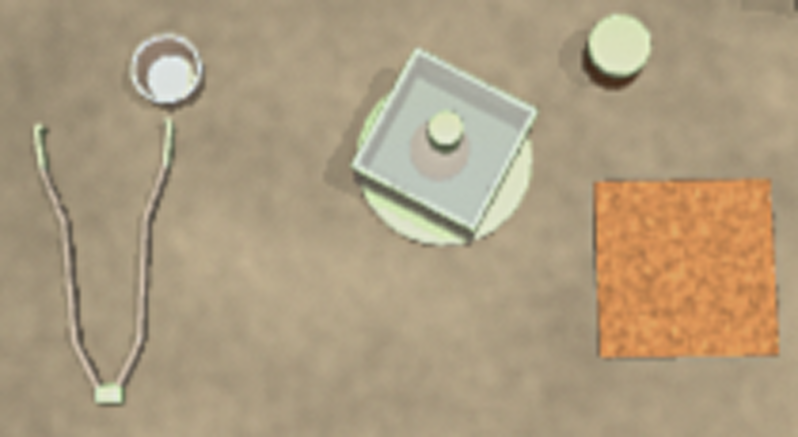

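View pics/scenec.png

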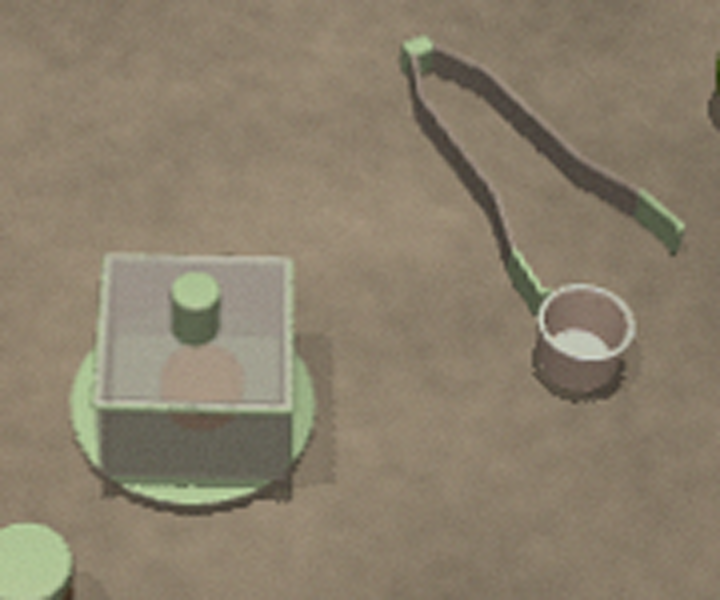

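Run:
```python
from h import *
T=arm.get_image("top");S=arm.get_image("scene")
t=lambda x,y,z:onz(T,(x+.5)/3.8-.5+180,(y+.5)/3.8-.5+155,z)
s=lambda x,y,z:onz(S,(x+.5)/4-.5+230,(y+.5)/4-.5+160,z)
def P(n,v):print(n,np.round(v,4))
P("knob T",t(446,130,.12));P("knob S",s(195,291,.12))
c=np.array([t(*p,.084) for p in((419,50),(537,111),(474,229),(355,166))]);e=np.roll(c,-1,0)-c
P("cover T",c.mean(0));P("edges",np.c_[np.linalg.norm(e,axis=1),np.degrees(np.arctan2(e[:,1],e[:,0]))])
c=np.array([s(*p,.084) for p in((105,256),(294,259),(292,407),(96,405))]);e=np.roll(c,-1,0)-c
P("cover S",c.mean(0));P("edges",np.c_[np.linalg.norm(e,axis=1),np.degrees(np.arctan2(e[:,1],e[:,0]))])
c=np.array([t(*p,.004) for p in((595,181),(772,179),(778,355),(600,356))]);P("mat T",c.mean(0));P("c",c)
P("mat S",onz(S,187.8,265.2,.004))
for n,a,b in(("hinge",t(109,393,.024),s(418,47,.024)),("ltip",t(39,124,.024),s(684,230,.024)),("rtip",t(170,113,.024),s(550,291,.024)),("cup",t(167,70,.04),s(586,323,.04)),("honey",t(620,45,.059),s(25,560,.059)),("board",t(445,165,.012),s(193,398,.012)),("bun",t(440,152,.038),s(202,372,.045))):P(n,np.r_[a,b])
P("apple",onz(T,146.4,212,.035)); P("T pos",-np.array(T["R"]).T@T["t"])
```

```text
knob T [ 0.6015 -0.038   0.12  ]
knob S [ 0.6028 -0.0367  0.12  ]
cover T [ 0.6029 -0.0391  0.084 ]
edges [[ 1.079000e-01 -1.186441e+02]
 [ 1.096000e-01  1.514637e+02]
 [ 1.080000e-01  6.115290e+01]
 [ 1.092000e-01 -2.861990e+01]]
cover S [ 0.6028 -0.0355  0.084 ]
edges [[ 1.127000e-01  6.205320e+01]
 [ 1.085000e-01 -2.930920e+01]
 [ 1.098000e-01 -1.174536e+02]
 [ 1.094000e-01  1.522099e+02]]
mat T [ 0.5092 -0.2409  0.004 ]
c [[ 0.5834 -0.1665  0.004 ]
 [ 0.5839 -0.3163  0.004 ]
 [ 0.4346 -0.3144  0.004 ]
 [ 0.435  -0.1665  0.004 ]]
mat S [ 0.5116 -0.2377  0.004 ]
hinge [0.4061 0.2374 0.024  0.4066 0.2385 0.024 ]
ltip [0.6321 0.3009 0.024  0.6309 0.305  0.024 ]
rtip [0.6407 0.1912 0.024  0.6339 0.1982 0.024 ]
cup [0.6737 0.1922 0.04   0.6751 0.1947 0.04  ]
honey [ 0.6867 -0.1844  0.059   0.6854 -0.1819  0.059 ]
board [ 0.5966 -0.0396  0.012   0.5986 -0.0357  0.012 ]
bun [ 0.6021 -0.0349  0.038   0.6055 -0.0333  0.045 ]
apple [0.551  0.4328 0.035 ]
T pos [ 0.2739 -0.002   1.5165]
```

The cover is at about (0.6025,-0.0373), with its sides turned about -28.5°. The mat is at (0.510,-0.2395). The tongs' origin is near (0.511,0.243) with yaw of about 2.7°. I'll move above the knob now.

The rows are not in the units I measure in: shifts go in cm. I convert before sending: 0.22 m is 22, 0.176 m is 17.6.

```bash
echo '[{"d":[4.4,-2.15,0],"finger_gap":0.085},{"d":[8.8,-4.3,0],"finger_gap":0.085},{"d":[13.2,-6.45,0],"finger_gap":0.085},{"d":[17.6,-8.6,0],"finger_gap":0.085},{"d":[22,-10.8,0],"finger_gap":0.085}]' > rows.txt && python3 jog.py rows.txt
echo '[{"d":[4.4,-2.15,0],"finger_gap":0.085},{"d":[8.8,-4.3,0],"finger_gap":0.085},{"d":[13.2,-6.45,0],"finger_gap":0.085},{"d":[17.6,-8.6,1],"finger_gap":0.085},{"d":[22,-10.8,2],"finger_gap":0.085}]' > rows.txt && python3 jog.py rows.txt
echo '[{"d":[4.5,-2.2,4],"finger_gap":0.085},{"d":[9,-4.4,5],"finger_gap":0.085},{"d":[9,-4.4,5],"finger_gap":0.085},{"d":[9,-4.4,5],"finger_gap":0.085}]' > rows.txt && python3 jog.py rows.txt
cat >> h.py <<'E'
from scipy.spatial.transform import Rotation as Ro
def Rt():
    s=arm.sense();q=s["eef_rot"];return s,Ro.from_quat([q[1],q[2],q[3],q[0]]).as_matrix()
def delta(x):
    s,R=Rt();d=np.array(x)-s["eef_pos"];print("pos",s["eef_pos"].round(4),"yaw",np.degrees(np.arctan2(R[1,0],R[0,0])).round(2),"tool d",(R.T@d).round(4),"f",s["wrist_force"].round(1),"t",s["time"],"w",s["grip_width"],s["grip_force"])
E
python3 -c "
from h import *
delta([.6025,-.0373,.0895])"
```

```text
time: 0.7
eef_pos: [0.3872, -0.3058, 0.2313]
eef_rot: [0.0, 0.976, 0.217, 0.0]
wrist_force: [0.4, -0.5, 1.2]
grip_width: 0.0849
grip_force: 0.0
time: 1.2
eef_pos: [0.541, -0.1152, 0.2114]
eef_rot: [0.0, 0.976, 0.216, 0.0]
wrist_force: [2.1, -0.6, -0.3]
grip_width: 0.0848
grip_force: 0.0
time: 1.6
eef_pos: [0.6028, -0.0351, 0.1598]
eef_rot: [-0.001, 0.976, 0.219, -0.001]
wrist_force: [-0.2, 0.0, -0.2]
grip_width: 0.0847
grip_force: 0.0
pos [ 0.6028 -0.0351  0.1598] yaw 25.36 tool d [-0.0012  0.0021  0.0703] f [-0.2  0.  -0.2] t 1.6 w 0.08465226603398043 0.0
```

Converted, 0.07 m is 7, 0.002 m is 0.2.

```bash
echo '[{"d":[-0.1,0.2,2.5],"finger_gap":0.085},{"d":[-0.1,0.2,5],"finger_gap":0.085},{"d":[-0.1,0.2,6.5],"finger_gap":0.085},{"d":[-0.1,0.2,7],"finger_gap":0.085},{"d":[-0.1,0.2,7],"finger_gap":0.085}]' > rows.txt && python3 jog.py rows.txt
echo '[{"finger_gap":0.02},{"finger_gap":0.02},{"finger_gap":0.02},{"finger_gap":0.02},{"finger_gap":0.02}]' > rows.txt && python3 jog.py rows.txt
echo '[{"finger_gap":0.02},{"finger_gap":0.02},{"finger_gap":0.02}]' > rows.txt && python3 jog.py rows.txt
python3 -c "
from h import *
delta([.6025,-.0373,.0895])"
```

```text
time: 2.1
eef_pos: [0.6021, -0.0432, 0.0915]
eef_rot: [0.001, 0.977, 0.215, -0.001]
wrist_force: [0.6, -0.1, 0.4]
grip_width: 0.0851
grip_force: 0.0
time: 2.6
eef_pos: [0.6034, -0.0405, 0.0923]
eef_rot: [0.0, 0.976, 0.217, 0.001]
wrist_force: [0.1, 0.7, 2.7]
grip_width: 0.0265
grip_force: 59.1
time: 2.9
eef_pos: [0.6034, -0.0405, 0.0923]
eef_rot: [0.0, 0.976, 0.217, 0.001]
wrist_force: [-0.9, 0.3, 6.3]
grip_width: 0.0262
grip_force: 59.1
pos [ 0.6034 -0.0405  0.0923] yaw 25.05 tool d [ 0.0005 -0.0032  0.0028] f [-0.9  0.3  6.3] t 2.9 w 0.026246432889914646 59.109227657318115
```

Converted, -0.1 m is -10, -0.085 m is -8.5.

```bash
echo '[{"d":[0,0,-1.5],"finger_gap":0.02},{"d":[0,0,-3.5],"finger_gap":0.02},{"d":[0,0,-6],"finger_gap":0.02},{"d":[0,0,-8.5],"finger_gap":0.02},{"d":[0,0,-10],"finger_gap":0.02}]' > rows.txt && python3 jog.py rows.txt
echo '[{"finger_gap":0.02},{"finger_gap":0.02}]' > rows.txt && python3 jog.py rows.txt
python3 - <<'E'
from h import *
delta([.51,-.2395,.19])
im=snap("top","pics/top1.png");S=snap("scene","pics/scene1.png")
a=cv2.imread("pics/scene1.png")[120:320,130:330];b=cv2.imread("pics/top1.png")[120:270,230:380]
cv2.imwrite("pics/c1.png",np.hstack([cv2.resize(a,(500,500)),cv2.resize(b,(300,300))if 0 else cv2.copyMakeBorder(cv2.resize(b,(300,300),interpolation=cv2.INTER_CUBIC),0,200,0,0,0)]))
E
```

```text
time: 3.4
eef_pos: [0.603, -0.0413, 0.1923]
eef_rot: [0.0, 0.976, 0.217, 0.0]
wrist_force: [-0.0, 0.9, -1.4]
grip_width: 0.0259
grip_force: 59.1
time: 3.6
eef_pos: [0.602, -0.0412, 0.19]
eef_rot: [-0.0, 0.976, 0.217, -0.001]
wrist_force: [0.2, 0.3, -1.4]
grip_width: 0.026
grip_force: 59.1
pos [ 0.602  -0.0412  0.19  ] yaw 25.02 tool d [-0.1673  0.1408  0.0002] f [ 0.2  0.3 -1.4] t 3.6 w 0.026023306285371344 59.125428199768066
```

View pics/c1.png

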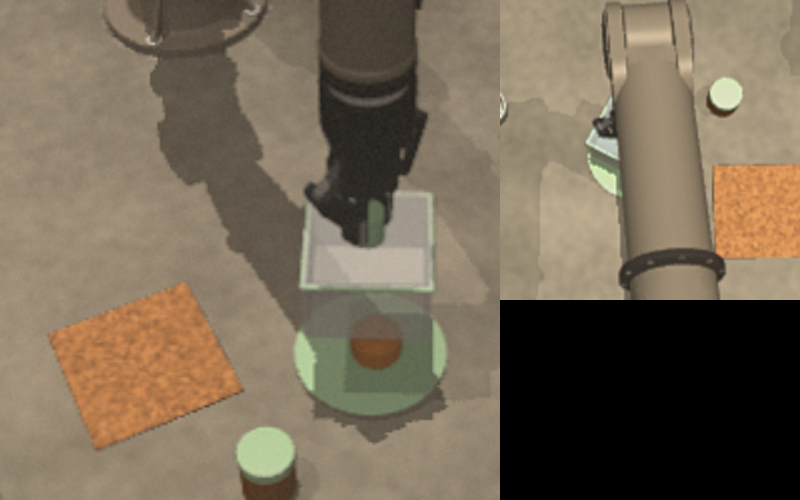

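The cover is hanging upright. Next I'll carry it to the mat, turning it 28° to line up with the mat.

```bash
echo '[{"d":[-3,2.5,0],"rotvec":[0,0,-0.09],"finger_gap":0.02},{"d":[-6.5,5.5,0],"rotvec":[0,0,-0.19],"finger_gap":0.02},{"d":[-10,8.5,0],"rotvec":[0,0,-0.29],"finger_gap":0.02},{"d":[-13.5,11.4,0],"rotvec":[0,0,-0.39],"finger_gap":0.02},{"d":[-16.7,14.1,0],"rotvec":[0,0,-0.49],"finger_gap":0.02}]' > rows.txt && python3 jog.py rows.txt
echo '[{"finger_gap":0.02},{"finger_gap":0.02},{"finger_gap":0.02},{"finger_gap":0.02}]' > rows.txt && python3 jog.py rows.txt
python3 - <<'E'
from h import *
delta([.51,-.2395,.0845])
S=snap("scene","pics/scene2.png");T=snap("top","pics/top2.png")
a=cv2.imread("pics/scene2.png")[150:320,120:290]
cv2.imwrite("pics/c2.png",cv2.resize(a,(595,595),interpolation=cv2.INTER_CUBIC))
E
```

```text
time: 4.2
eef_pos: [0.5088, -0.2414, 0.1897]
eef_rot: [-0.001, 0.894, 0.448, -0.001]
wrist_force: [0.0, -0.1, -2.2]
grip_width: 0.0262
grip_force: 59.3
time: 4.6
eef_pos: [0.5118, -0.237, 0.1909]
eef_rot: [-0.001, 0.894, 0.449, 0.0]
wrist_force: [-0.5, 0.3, -2.3]
grip_width: 0.0269
grip_force: 59.3
pos [ 0.5118 -0.237   0.1909] yaw 53.3 tool d [-0.0032  0.0002  0.1064] f [-0.5  0.3 -2.3] t 4.6 w 0.02689641431130812 59.26250874996185
```

View pics/c2.png

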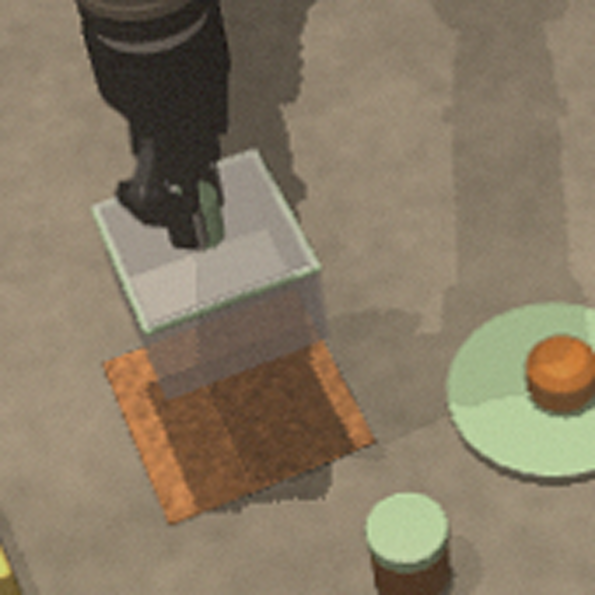

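Run:
```python
from h import *
S=arm.get_image("scene");T=arm.get_image("top")
s=lambda x,y,z:onz(S,(x+.5)/3.5-.5+120,(y+.5)/3.5-.5+150,z)
c=np.array([s(*p,.1826) for p in((93,208),(258,150),(320,267),(148,333))]);print(c.round(4),c.mean(0).round(4))
m=np.array([s(*p,.004) for p in((104,366),(321,338),(375,441),(170,523))]);print(m.round(4))
print("bun S",s(563,359,.050).round(4),s(562,372,.04).round(4),"board S",s(553,388,.012).round(4))
h=cv2.cvtColor(cv2.imread("pics/top2.png"),cv2.COLOR_BGR2HSV)
m=cv2.inRange(h,(3,90,60),(18,255,255));k,l,st,ce=cv2.connectedComponentsWithStats(m)
for i in range(1,k):
    if st[i,4]>30 and abs(ce[i][0]-297)<40:print(st[i],ce[i],onz(T,*ce[i],.035))
delta([.51,-.2395,.0845])
```

```text
[[ 0.4586 -0.2904  0.1826]
 [ 0.4585 -0.179   0.1826]
 [ 0.5684 -0.1795  0.1826]
 [ 0.57   -0.2899  0.1826]] [ 0.5139 -0.2347  0.1826]
[[ 0.4371 -0.313   0.004 ]
 [ 0.483  -0.1642  0.004 ]
 [ 0.5822 -0.1642  0.004 ]
 [ 0.5821 -0.3122  0.004 ]]
bun S [ 0.6081 -0.0336  0.05  ] [ 0.6109 -0.0358  0.04  ] board S [ 0.602  -0.0381  0.012 ]
[288 186  15  16 188] [295.2393617  193.62765957] [ 0.6060128  -0.03446412  0.035     ]
pos [ 0.5115 -0.2383  0.1913] yaw 53.22 tool d [-0.0019 -0.0005  0.1068] f [ 0.6  0.5 -1.7] t 4.8 w 0.026366040413242194 59.26183819770813
```

Converted, -0.003 m is -0.3, -0.001 m is -0.1.

```bash
echo '[{"d":[-0.3,-0.1,2.5],"finger_gap":0.02},{"d":[-0.3,-0.1,5.5],"finger_gap":0.02},{"d":[-0.3,-0.1,8],"finger_gap":0.02},{"d":[-0.3,-0.1,9.5],"finger_gap":0.02},{"d":[-0.3,-0.1,10.3],"finger_gap":0.02}]' > rows.txt && python3 jog.py rows.txt
echo '[{"finger_gap":0.02},{"d":[0,0,0.1],"finger_gap":0.02},{"d":[0,0,0.2],"finger_gap":0.02},{"d":[0,0,0.2],"finger_gap":0.02}]' > rows.txt && python3 jog.py rows.txt
echo '[{"d":[0,0,0.1],"finger_gap":0.02},{"d":[0,0,0.2],"finger_gap":0.02},{"d":[0,0,0.2],"finger_gap":0.02}]' > rows.txt && python3 jog.py rows.txt
```

```text
time: 5.3
eef_pos: [0.5075, -0.2404, 0.0866]
eef_rot: [-0.001, 0.894, 0.447, -0.001]
wrist_force: [-0.2, 0.2, -1.8]
grip_width: 0.0267
grip_force: 59.4
time: 5.7
eef_pos: [0.5091, -0.2414, 0.0872]
eef_rot: [0.001, 0.895, 0.447, 0.001]
wrist_force: [0.2, -0.2, -1.5]
grip_width: 0.0265
grip_force: 59.4
time: 6.0
eef_pos: [0.5085, -0.2412, 0.0843]
eef_rot: [0.0, 0.895, 0.447, 0.0]
wrist_force: [0.4, -0.8, -2.0]
grip_width: 0.0264
grip_force: 59.4
```

Force is still -2.0 N, so the cover is hanging. I'll creep down to contact.

```bash
echo '[{"d":[0,0,0.1],"finger_gap":0.02},{"d":[0,0,0.1],"finger_gap":0.02}]' > rows.txt && python3 jog.py rows.txt
echo '[{"d":[0,0,0.1],"finger_gap":0.02},{"d":[0,0,0.1],"finger_gap":0.02}]' > rows.txt && python3 jog.py rows.txt
python3 -c "
from h import *
delta([.51,-.2395,.084])"
```

```text
time: 6.2
eef_pos: [0.5085, -0.2412, 0.0843]
eef_rot: [0.0, 0.895, 0.447, -0.0]
wrist_force: [-1.9, 0.6, 4.5]
grip_width: 0.0261
grip_force: 59.9
time: 6.4
eef_pos: [0.5085, -0.2412, 0.0842]
eef_rot: [0.0, 0.895, 0.447, -0.0]
wrist_force: [-4.3, 0.8, 10.4]
grip_width: 0.0263
grip_force: 60.5
pos [ 0.5085 -0.2412  0.0842] yaw 53.1 tool d [0.0023 0.0002 0.0002] f [-4.3  0.8 10.4] t 6.4 w 0.026298959404400617 60.52983283996582
```

Converted, -0.001 m is -0.1.

```bash
echo '[{"d":[0,0,-0.1],"finger_gap":0.085},{"d":[0,0,-0.1],"finger_gap":0.085},{"d":[0,0,-0.1],"finger_gap":0.085},{"d":[0,0,-0.1],"finger_gap":0.085},{"d":[0,0,-0.1],"finger_gap":0.085}]' > rows.txt && python3 jog.py rows.txt
echo '[{"d":[0,0,-2],"finger_gap":0.085},{"d":[0,0,-4.5],"finger_gap":0.085},{"d":[0,0,-7],"finger_gap":0.085},{"d":[0,0,-10],"rotvec":[0,0,0.12],"finger_gap":0.085},{"d":[0,0,-12],"rotvec":[0,0,0.25],"finger_gap":0.085}]' > rows.txt && python3 jog.py rows.txt
echo '[{"rotvec":[0,0,0.14],"finger_gap":0.085},{"rotvec":[0,0,0.28],"finger_gap":0.085},{"rotvec":[0,0,0.42],"finger_gap":0.085},{"rotvec":[0,0,0.56],"finger_gap":0.085},{"rotvec":[0,0,0.63],"finger_gap":0.085}]' > rows.txt && python3 jog.py rows.txt
echo '[{"d":[0,-4.5,0],"finger_gap":0.085},{"d":[0,-9,0],"finger_gap":0.085},{"d":[0,-13.5,0],"finger_gap":0.085},{"d":[0,-18,0],"finger_gap":0.085},{"d":[0,-22.5,0],"finger_gap":0.085}]' > rows.txt && python3 jog.py rows.txt
python3 -c "
from h import *
T=snap('top','pics/top3.png');S=snap('scene','pics/scene3.png')
delta([.511,.243,.12])
cv2.imwrite('pics/c3.png',cv2.resize(cv2.imread('pics/scene3.png')[120:330,120:420],(800,560),interpolation=cv2.INTER_CUBIC))"
```

```text
time: 6.9
eef_pos: [0.5084, -0.2411, 0.0831]
eef_rot: [-0.0, 0.895, 0.447, -0.0]
wrist_force: [-0.3, -0.1, 0.1]
grip_width: 0.0849
grip_force: 0.0
time: 7.4
eef_pos: [0.5093, -0.2414, 0.2055]
eef_rot: [0.001, 0.944, 0.33, 0.001]
wrist_force: [0.7, -0.5, -0.8]
grip_width: 0.085
grip_force: 0.0
time: 7.9
eef_pos: [0.5084, -0.241, 0.2031]
eef_rot: [-0.0, 1.0, 0.021, -0.0]
wrist_force: [1.4, 0.2, 0.5]
grip_width: 0.0851
grip_force: 0.0
time: 8.4
eef_pos: [0.4976, -0.0146, 0.2034]
eef_rot: [0.0, 1.0, 0.023, 0.0]
wrist_force: [0.4, 0.1, -0.6]
grip_width: 0.0853
grip_force: 0.0
pos [ 0.4973 -0.0067  0.2038] yaw 3.49 tool d [ 0.0288 -0.248   0.0852] f [ 0.7 -0.4 -0.3] t 8.5 w 0.08503855355755296 0.0
```

View pics/c3.png

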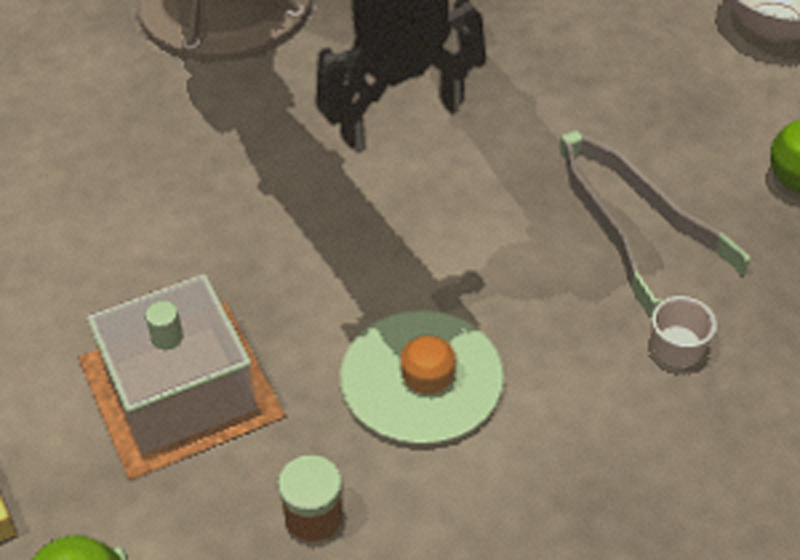

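Converted, -0.22 m is -22, -0.18 m is -18.

```bash
echo '[{"d":[0.6,-4.5,0],"finger_gap":0.085},{"d":[1.2,-9,0],"finger_gap":0.085},{"d":[1.8,-13.5,0],"finger_gap":0.085},{"d":[2.3,-18,0],"finger_gap":0.085},{"d":[2.8,-22,2],"rotvec":[0,0,0.01],"finger_gap":0.085}]' > rows.txt && python3 jog.py rows.txt
echo '[{"d":[0.1,-2.8,4],"finger_gap":0.085},{"d":[0.1,-2.8,6.5],"finger_gap":0.085},{"d":[0.1,-2.8,6.5],"finger_gap":0.085},{"d":[0.1,-2.8,6.5],"finger_gap":0.085},{"d":[0.1,-2.8,6.5],"finger_gap":0.085}]' > rows.txt && python3 jog.py rows.txt
python3 - <<'E'
from h import *
delta([.511,.243,.0])
S=arm.get_image("scene")
s=lambda x,y,z:onz(S,(x+.5)/2.6667-.5+120,(y+.5)/2.6667-.5+120,z)
c=np.array([s(*p,.076) for p in((90,318),(208,276),(250,362),(126,410))]);print("cover",c.mean(0).round(4),c.round(4).tolist())
m=np.array([s(*p,.004) for p in((286,411),(133,477),(80,355))]);print(m.round(4),((m[0]+m[2])/2).round(4))
h=cv2.cvtColor(cv2.imread("pics/top3.png"),cv2.COLOR_BGR2HSV)
snap("top","pics/top4.png");snap("scene","pics/scene4.png")
a=cv2.imread("pics/top4.png")[150:280,160:330];b=cv2.imread("pics/scene4.png")[130:260,300:430]
cv2.imwrite("pics/c4.png",np.hstack([cv2.resize(a,(425,325),interpolation=cv2.INTER_CUBIC),cv2.resize(b,(325,325),interpolation=cv2.INTER_CUBIC)]))
E
```

```text
time: 9.0
eef_pos: [0.5177, 0.2079, 0.1859]
eef_rot: [-0.001, 1.0, 0.019, 0.003]
wrist_force: [-0.1, 0.5, 0.6]
grip_width: 0.0849
grip_force: 0.0
time: 9.5
eef_pos: [0.5174, 0.232, 0.1202]
eef_rot: [-0.0, 1.0, 0.017, 0.002]
wrist_force: [-0.0, 0.6, 0.6]
grip_width: 0.0852
grip_force: 0.0
pos [0.5174 0.232  0.1202] yaw 1.98 tool d [-0.0065 -0.0112  0.1202] f [-0.   0.6  0.6] t 9.5 w 0.08521067338140854 0.0
cover [ 0.5109 -0.2391  0.076 ] [[0.4561, -0.2939, 0.076], [0.4576, -0.1819, 0.076], [0.5649, -0.1839, 0.076], [0.5648, -0.2964, 0.076]]
[[ 0.5775 -0.1618  0.004 ]
 [ 0.5822 -0.3089  0.004 ]
 [ 0.4332 -0.311   0.004 ]] [ 0.5053 -0.2364  0.004 ]
```

View pics/c4.png

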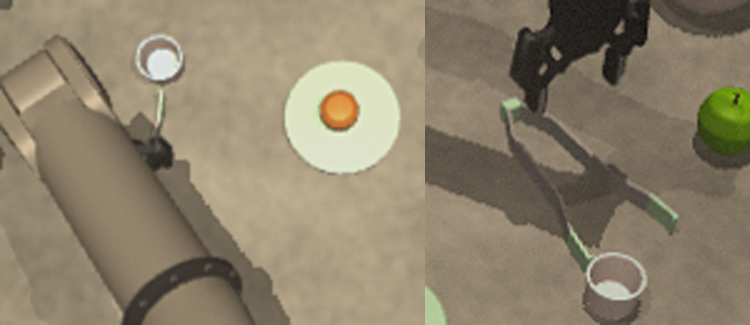

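Converted, -0.011 m is -1.1, 0.08 m is 8.

```bash
echo '[{"d":[-0.6,-1.1,3],"rotvec":[0,0,-0.01],"finger_gap":0.085},{"d":[-0.6,-1.1,6],"rotvec":[0,0,-0.01],"finger_gap":0.085},{"d":[-0.6,-1.1,8],"rotvec":[0,0,-0.01],"finger_gap":0.085},{"d":[-0.6,-1.1,8],"rotvec":[0,0,-0.01],"finger_gap":0.085},{"d":[-0.6,-1.1,8],"rotvec":[0,0,-0.01],"finger_gap":0.085}]' > rows.txt && python3 jog.py rows.txt
python3 -c "
from h import *
delta([.511,.243,.0])"
```

```text
time: 10.15
eef_pos: [0.5099, 0.2435, 0.0393]
eef_rot: [-0.0, 1.0, 0.023, 0.001]
wrist_force: [0.8, -0.4, 1.1]
grip_width: 0.0851
grip_force: 0.0
pos [0.5099 0.2435 0.0393] yaw 2.65 tool d [0.001  0.0006 0.0393] f [ 0.8 -0.4  1.1] t 10.15 w 0.08505986694122113 0.0
```

```bash
echo '[{"d":[0.1,0,1.5],"finger_gap":0.085},{"d":[0.1,0,2.8],"finger_gap":0.085},{"d":[0.1,0,3.6],"finger_gap":0.085},{"d":[0.1,0,4],"finger_gap":0.085},{"d":[0.1,0,4],"finger_gap":0.085}]' > rows.txt && python3 jog.py rows.txt
echo '[{"finger_gap":0.07},{"finger_gap":0.062},{"finger_gap":0.056},{"finger_gap":0.056},{"finger_gap":0.056}]' > rows.txt && python3 jog.py rows.txt
python3 -c "
from h import *
delta([.511,.243,.0])"
```

```text
time: 10.65
eef_pos: [0.5095, 0.2432, -0.0026]
eef_rot: [0.0, 1.0, 0.023, -0.001]
wrist_force: [0.1, -0.0, -0.3]
grip_width: 0.0851
grip_force: 0.0
time: 11.15
eef_pos: [0.5117, 0.2444, 0.0003]
eef_rot: [-0.001, 1.0, 0.023, 0.002]
wrist_force: [-0.7, -0.1, 5.3]
grip_width: 0.0561
grip_force: 7.2
pos [5.117e-01 2.444e-01 3.000e-04] yaw 2.69 tool d [-0.0007  0.0014  0.0003] f [-0.7 -0.1  5.3] t 11.15 w 0.05614582945189156 7.226403281092644
```

Converted, -0.09 m is -9, -0.07 m is -7.

```bash
echo '[{"d":[0,0,-1],"finger_gap":0.056},{"d":[0,0,-2.5],"finger_gap":0.056},{"d":[0,0,-4.5],"finger_gap":0.056},{"d":[0,0,-7],"finger_gap":0.056},{"d":[0,0,-9],"finger_gap":0.056}]' > rows.txt && python3 jog.py rows.txt
echo '[{"d":[0,0,-1],"finger_gap":0.056},{"d":[0,0,-1],"finger_gap":0.056},{"d":[0,0,-1],"finger_gap":0.056}]' > rows.txt && python3 jog.py rows.txt
python3 - <<'E'
from h import *
delta([.5,-.0355,.0])
snap("top","pics/top5.png");snap("scene","pics/scene5.png")
a=cv2.imread("pics/top5.png")[150:280,160:330];b=cv2.imread("pics/scene5.png")[110:260,290:440]
cv2.imwrite("pics/c5.png",np.hstack([cv2.resize(a,(340,260),interpolation=cv2.INTER_CUBIC),cv2.copyMakeBorder(cv2.resize(b,(450,450),interpolation=cv2.INTER_CUBIC),0,0,0,0,0)[:,:]][1:]))
E
```

```text
time: 11.65
eef_pos: [0.5106, 0.2439, 0.0908]
eef_rot: [-0.0, 1.0, 0.024, 0.001]
wrist_force: [-0.4, 0.3, 0.2]
grip_width: 0.0559
grip_force: 5.4
time: 11.95
eef_pos: [0.5098, 0.2432, 0.0979]
eef_rot: [0.0, 1.0, 0.023, -0.0]
wrist_force: [0.3, -0.4, -1.0]
grip_width: 0.0562
grip_force: 5.4
pos [0.5098 0.2432 0.0979] yaw 2.68 tool d [-0.0227  0.2779  0.0981] f [ 0.3 -0.4 -1. ] t 11.95 w 0.056156304372787784 5.420537441968918
```

View pics/c5.png

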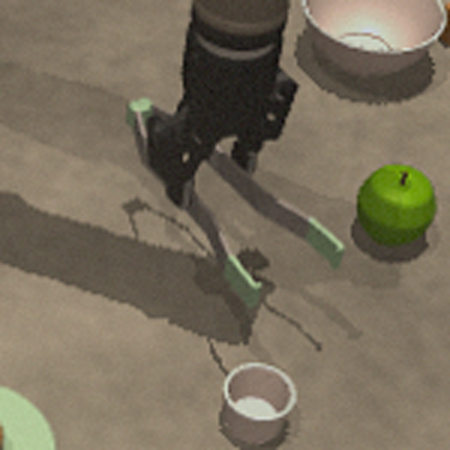

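Run:
```python
from h import *
S=arm.get_image("scene")
f=lambda x,y:ray(S,(x+.5)/3-.5+290,(y+.5)/3-.5+110)
def onx(o,d,X):return o+d*(X-o[0])/d[0]
X0=.5098
for n,p,X in(("hinge top",(140,106),X0-.107),("ltip end top",(343,244),X0+.126-.003),("rtip end top",(261,286),X0+.126+.002),("ltip end bottom",(338,265),X0+.123),("rtip end bottom",(254,306),X0+.128)):
    print(n,onx(*f(*p),X).round(4), onz(S,(p[0]+.5)/3-.5+290,(p[1]+.5)/3-.5+110,.1217 if 'top' in n else .0977).round(4))
# bun from both views, unobstructed
T=arm.get_image("top")
h=cv2.cvtColor(T["frame"],cv2.COLOR_RGB2HSV)
m=cv2.inRange(h,(3,110,60),(20,255,255));k,l,st,ce=cv2.connectedComponentsWithStats(m)
for i in range(1,k):
    if st[i,4]>30 and abs(ce[i][0]-297)<40:print(st[i],ce[i],onz(T,*ce[i],.035).round(4),onz(T,*ce[i],.028).round(4))
h=cv2.cvtColor(S["frame"],cv2.COLOR_RGB2HSV)
m=cv2.inRange(h,(3,130,60),(20,255,255));k,l,st,ce=cv2.connectedComponentsWithStats(m)
for i in range(1,k):
    if st[i,4]>30 and 240<ce[i][0]<320 and 200<ce[i][1]<300:print(st[i],ce[i],onz(S,*ce[i],.031).round(4))
for X in((.606,-.035,.031),(.606,-.035,.05)):print(proj(S,X),proj(T,X))
delta([.5,-.0355,.0])
```

```text
hinge top [0.4028 0.2385 0.1184] [0.406  0.2362 0.1217]
ltip end top [0.6328 0.2893 0.1306] [0.6266 0.296  0.1217]
rtip end top [0.6378 0.206  0.1262] [0.6347 0.2089 0.1217]
ltip end bottom [0.6328 0.2901 0.1054] [0.6276 0.2958 0.0977]
rtip end bottom [0.6378 0.2032 0.1038] [0.6337 0.2071 0.0977]
[288 186  15  16 186] [295.12365591 193.60215054] [ 0.6061 -0.0341  0.035 ] [ 0.6077 -0.0343  0.028 ]
[271 246  20  21 338] [280.0295858  256.18343195] [ 0.6055 -0.0335  0.031 ]
[279.55216385 256.56647024] [295.38440176 193.90696749]
[279.58249235 251.78362317] [295.5028128  192.57951088]
pos [0.5093 0.243  0.097 ] yaw 2.69 tool d [-0.0221  0.2777  0.0974] f [ 0.3  0.9 -0.9] t 12.15 w 0.056052688274184276 5.423826724290848
```

```bash
echo '[{"d":[-0.3,2,0],"finger_gap":0.056},{"d":[-0.6,6,0],"finger_gap":0.056},{"d":[-0.9,10,0],"finger_gap":0.056},{"d":[-1.2,14,0],"finger_gap":0.056},{"d":[-1.5,18,0],"finger_gap":0.056}]' > rows.txt && python3 jog.py rows.txt
echo '[{"d":[-0.3,4,0],"finger_gap":0.056},{"d":[-0.5,8,0],"finger_gap":0.056},{"d":[-0.6,10,0],"finger_gap":0.056},{"d":[-0.6,10,0],"finger_gap":0.056},{"d":[-0.6,10,0],"finger_gap":0.056}]' > rows.txt && python3 jog.py rows.txt
python3 - <<'E'
from h import *
delta([.501,-.039,.015])
snap("top","pics/top6.png");S=snap("scene","pics/scene6.png")
h=cv2.cvtColor(S["frame"],cv2.COLOR_RGB2HSV)
cv2.imwrite("pics/c6.png",cv2.resize(cv2.imread("pics/scene6.png")[130:290,200:360],(600,600),interpolation=cv2.INTER_CUBIC))
E
```

```text
time: 12.65
eef_pos: [0.5029, 0.0615, 0.0977]
eef_rot: [0.0, 1.0, 0.024, -0.001]
wrist_force: [1.0, -0.4, -0.8]
grip_width: 0.0561
grip_force: 5.4
time: 13.15
eef_pos: [0.5019, -0.0369, 0.0978]
eef_rot: [-0.001, 1.0, 0.023, -0.001]
wrist_force: [0.3, 1.5, -2.0]
grip_width: 0.0562
grip_force: 5.4
pos [ 0.5019 -0.0369  0.0978] yaw 2.63 tool d [-0.0009  0.0022  0.0828] f [ 0.3  1.5 -2. ] t 13.15 w 0.056184677197858794 5.424579530954361
```

Converted, 0.04 m is 4, 0.03 m is 3.

```bash
echo '[{"d":[-0.1,0.2,1.5],"finger_gap":0.056},{"d":[-0.1,0.2,3],"finger_gap":0.056},{"d":[-0.1,0.2,4],"finger_gap":0.056},{"d":[-0.1,0.2,4],"finger_gap":0.056}]' > rows.txt && python3 jog.py rows.txt
echo '[{"d":[0,0,1],"finger_gap":0.056},{"d":[0,0,2],"finger_gap":0.056},{"d":[0,0,3],"finger_gap":0.056},{"d":[0,0,3.8],"finger_gap":0.056},{"d":[0,0,4.2],"finger_gap":0.056}]' > rows.txt && python3 jog.py rows.txt
echo '[{"finger_gap":0.056},{"finger_gap":0.056}]' > rows.txt && python3 jog.py rows.txt
python3 - <<'E'
from h import *
delta([.501,-.039,.015])
snap("top","pics/top6.png");S=snap("scene","pics/scene6.png")
cv2.imwrite("pics/c6.png",cv2.resize(cv2.imread("pics/scene6.png")[160:310,210:360],(600,600),interpolation=cv2.INTER_CUBIC))
E
```

```text
time: 13.65
eef_pos: [0.5, -0.0377, 0.0568]
eef_rot: [-0.001, 1.0, 0.025, -0.002]
wrist_force: [-0.1, 0.7, -1.3]
grip_width: 0.0563
grip_force: 5.4
time: 14.15
eef_pos: [0.5007, -0.0392, 0.0152]
eef_rot: [-0.0, 1.0, 0.023, -0.001]
wrist_force: [0.0, 0.9, -1.3]
grip_width: 0.0559
grip_force: 5.4
time: 14.35
eef_pos: [0.5016, -0.0392, 0.0164]
eef_rot: [0.0, 1.0, 0.023, 0.0]
wrist_force: [0.8, -0.2, -0.7]
grip_width: 0.0558
grip_force: 5.4
pos [ 0.5016 -0.0392  0.0164] yaw 2.68 tool d [-0.0006 -0.0002  0.0014] f [ 0.8 -0.2 -0.7] t 14.35 w 0.055763690210376894 5.42553573846817
```

View pics/c6.png

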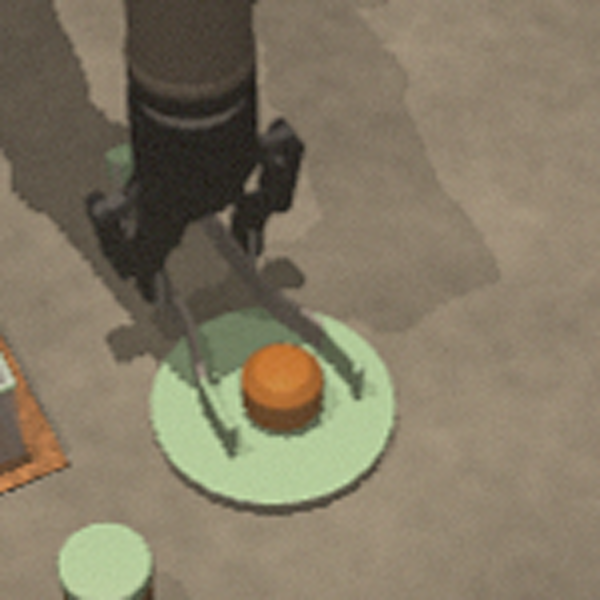

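The bun at crop (283,385) sits between the tips at (235,440) and (358,385), with clear gaps on both sides. Next I'll close gradually.

The rows are not in the units I measure in: shifts go in cm. I convert before sending: -0.002 m is -0.2, -0.0015 m is -0.15.

```bash
echo '[{"d":[0,0,-0.1],"finger_gap":0.05},{"d":[0,0,-0.15],"finger_gap":0.046},{"d":[0,0,-0.2],"finger_gap":0.042},{"d":[0,0,-0.2],"finger_gap":0.038},{"d":[0,0,-0.2],"finger_gap":0.035}]' > rows.txt && python3 jog.py rows.txt
echo '[{"finger_gap":0.033},{"finger_gap":0.033},{"finger_gap":0.033}]' > rows.txt && python3 jog.py rows.txt
python3 -c "
from h import *
delta([.501,-.039,.015])"
```

```text
time: 14.95
eef_pos: [0.5016, -0.0393, 0.0185]
eef_rot: [0.0, 1.0, 0.023, 0.0]
wrist_force: [-0.2, 0.5, -0.0]
grip_width: 0.0378
grip_force: 61.0
time: 15.25
eef_pos: [0.5016, -0.0393, 0.0184]
eef_rot: [0.0, 1.0, 0.023, 0.0]
wrist_force: [-0.4, -0.3, -0.7]
grip_width: 0.0378
grip_force: 61.1
pos [ 0.5016 -0.0393  0.0184] yaw 2.68 tool d [-0.0006 -0.0003  0.0034] f [-0.4 -0.3 -0.7] t 15.25 w 0.03779198729019259 61.064690044149756
```

The fingers stopped at 37.8 mm with 61 N, so the tongs are closed on the bun. I'll lift it 0.123 m.

Converted, -0.07 m is -7, -0.05 m is -5.

```bash
echo '[{"d":[0,0,-0.8],"finger_gap":0.033},{"d":[0,0,-2],"finger_gap":0.033},{"d":[0,0,-3.5],"finger_gap":0.033},{"d":[0,0,-5],"finger_gap":0.033},{"d":[0,0,-7],"finger_gap":0.033}]' > rows.txt && python3 jog.py rows.txt
echo '[{"d":[0,0,-1.8],"finger_gap":0.033},{"d":[0,0,-3.4],"finger_gap":0.033},{"d":[0,0,-4.6],"finger_gap":0.033},{"d":[0,0,-5.3],"finger_gap":0.033},{"d":[0,0,-5.3],"finger_gap":0.033}]' > rows.txt && python3 jog.py rows.txt
echo '[{"finger_gap":0.033},{"finger_gap":0.033},{"finger_gap":0.033},{"finger_gap":0.033},{"finger_gap":0.033}]' > rows.txt && python3 jog.py rows.txt
python3 - <<'E'
from h import *
delta([.501,-.039,.1414])
T=snap("top","pics/top7.png");S=snap("scene","pics/scene7.png")
for n,im in(("T",T),("S",S)):
    h=cv2.cvtColor(im["frame"],cv2.COLOR_RGB2HSV)
    m=cv2.inRange(h,(3,130,60),(20,255,255));k,l,st,ce=cv2.connectedComponentsWithStats(m)
    for i in range(1,k):
        if st[i,4]>20 and 240<ce[i][0]<330 and 150<ce[i][1]<300:print(n,st[i],ce[i],onz(im,*ce[i],.154).round(4))
    print(proj(im,(.606,-.0342,.154)))
    h=cv2.cvtColor(im["frame"],cv2.COLOR_RGB2HSV)
    for nm,lo,hi in(("apple",(35,180,60),(50,255,255)),("white",(0,0,170),(180,40,255))):
        m=cv2.inRange(h,lo,hi);k,l,st,ce=cv2.connectedComponentsWithStats(m)
        print(n,nm,[ce[i].round(1).tolist() for i in range(1,k) if st[i,4]>60])
d=cv2.absdiff(cv2.imread("pics/scene7.png"),cv2.imread("pics/scene3.png")).max(2)
for nm,(u,v) in(("cup",(376,244)),("honey",(236,305)),("butter",(110,300)),("apple",(422,178)),("cover",(183,248))):print(nm,d[v-12:v+12,u-12:u+12].mean().round(1),d[v-12:v+12,u-12:u+12].max())
E
```

```text
time: 15.75
eef_pos: [0.5007, -0.039, 0.0892]
eef_rot: [-0.0, 1.0, 0.024, -0.001]
wrist_force: [0.7, 0.1, -1.4]
grip_width: 0.038
grip_force: 61.0
time: 16.25
eef_pos: [0.5021, -0.0392, 0.1425]
eef_rot: [0.0, 1.0, 0.023, 0.001]
wrist_force: [-0.4, 0.6, -1.7]
grip_width: 0.0381
grip_force: 61.0
time: 16.75
eef_pos: [0.5012, -0.0392, 0.141]
eef_rot: [-0.0, 1.0, 0.023, -0.0]
wrist_force: [0.7, 0.0, -1.4]
grip_width: 0.0377
grip_force: 61.0
pos [ 0.5012 -0.0392  0.141 ] yaw 2.69 tool d [-0.0002 -0.0002 -0.0004] f [ 0.7  0.  -1.4] t 16.75 w 0.03773694541536126 61.00453541614115
[295.93243094 184.68862991]
T apple [[437.0, 116.2], [415.0, 127.9], [146.3, 212.1]]
T white [[223.6, 173.5], [279.1, 204.9], [362.5, 222.1], [515.6, 254.8], [426.1, 228.9], [91.0, 284.9], [99.0, 283.3]]
S [269 212  23  24 388] [280.46134021 222.85051546] [ 0.6055 -0.033   0.154 ]
[280.08347538 223.20449362]
S apple [[422.2, 176.4], [146.0, 340.0], [117.5, 371.8]]
S white [[412.2, 120.6], [203.6, 238.8], [375.9, 242.3], [163.2, 252.0], [7.6, 277.9], [102.0, 282.2], [12.5, 322.2]]
cup 4.5 69
honey 3.6 12
butter 3.5 11
apple 5.9 23
cover 3.3 10
```

Run:
```python
from h import *
a,b=[cv2.cvtColor(cv2.imread(f"pics/scene{i}.png"),cv2.COLOR_BGR2HSV) for i in(0,7)]
c,d=[cv2.cvtColor(cv2.imread(f"pics/top{i}.png"),cv2.COLOR_BGR2HSV) for i in(0,7)]
for n,p,q,(x,y) in(("S",a,b,(376,244)),("T",c,d,(224,174))):
    for w in(p,q):
        m=cv2.inRange(w[y-16:y+16,x-18:x+18],(0,0,170),(180,50,255));ys,xs=np.nonzero(m);print(n,len(xs),xs.mean().round(2),ys.mean().round(2),xs.min(),xs.max(),ys.min(),ys.max())
print(arm.sense()["joint_velocities"].round(3)); delta([.501,-.039,.1414])
```

```text
S 126 17.56 14.64 7 29 3 21
S 144 17.92 14.26 6 30 3 21
T 199 17.65 15.65 8 26 5 31
T 197 17.61 15.22 8 26 5 23
[-0.001 -0.003  0.001 -0.001  0.001  0.001 -0.001]
pos [ 0.5014 -0.0392  0.1412] yaw 2.69 tool d [-0.0003 -0.0002 -0.0002] f [-0.5 -0.6 -2.5] t 16.85 w 0.038148876864885994 61.00316177587956
```

The cup hasn't moved, and the bun is held steady with its underside at about 0.135 m. I'm handing in.

```bash
python3 -c "
from plant import arm
print(arm.hand_in())"
```

```text
the job is handed in; nothing more can be done
None
```

I handed the job in at about 17 s: the cover is upright on the cork mat, within about 6 mm of its centre. The tongs hold the bun still above the board, its underside about 13.5 cm up, and camera checks showed no movement of the apple, butter, honey jar or cup; no verdict was returned.

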